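# Lay out one cylinder's parts in the rebuild tray

## Robot

A 6-joint arm with a two-finger parallel gripper is mounted at the origin on the work surface. World frame = base frame: x ahead of the robot, y to its left, z up, the work surface at z = 0. Lengths are in m, angles in rad, forces in N, time in s.
With the tool pointing down it reaches from about 0.425 to 0.95 m from the base axis. Payload 3.5 kg.
Tool frame: the origin (TCP) lies midway between the tips of the shut fingers; the grasp point (between the pads) lies 19 mm behind it; z points along the fingers, y is the line along which they close (so a half turn about z gives the same grasp; the last joint's range is limited). The gripper opens to 85 mm and grips with 20 to 120 N. Pads are 22 mm wide; open, the fingers measure 114 mm over their backs; the gripper's body (76 mm by 85 mm) begins 54 mm behind the grasp point. The pads swing forward as they close: fully open they stand 13 mm farther back than shut.
Start: joints at [1.015, 0.286, 1.577, -0, 1.279, -0.15], TCP at [0.266, 0.62, 0.205] pointing down, gripper open.
Joint ranges: [-2.77, 2.77], [-0.9, 2.22], [0.21, 2.48], [-1.53, 4.67], [0.24, 2.81], [-2.84, 2.84]. Speed limits (rad/s): [2.79, 2.79, 3.14, 3.14, 3.14, 3.14].

## Interface

Orientations are given as a unit quaternion [x, y, z, w].
In Python, from plant import ctrl gives the robot as it stands. The module is installed in compiled form; this text tells all that it offers.
- The arm moves only by the shell command python3 -m inch 'ROWS' [FORCE]. ROWS is JSON, a list of rows, each a list of 5 numbers: the closure, from 0 (fully open) to 1 (shut), then the shift along the tool's x, y, z in m, then the turn about the tool's z in degrees. A call has 1 to 5 rows; each row is the pose to reach, as a shift and turn from the pose commanded when the call began, along the tool's axes at that moment; what a row does not reach only later rows make up. A row lasts 1/12 s, in which the tool goes at most 41.7 mm and 7.16 degrees, less where a joint would pass 70% of its speed; a pose out of reach is approached as far as the arm can. A call with a gripper value outside its range is refused whole. The fingers move at their own pace and stop on an object; FORCE is the grip in N (left out, the last holds). Time passes only in rows, so rows that repeat a pose let the fingers close. It gives the time, the measured TCP pose, the force, the opening and the grip force at its end, in the units of the state.
- ctrl.get_state(): the state, without advancing time (a new reading comes with each control period).
- ctrl.read_camera(name): name is "side" or "top"; returns a dict with "pixels" (400x640x3 uint8, red, green, blue), "depth" (400x640 float32, m along the optical axis (not along the pixel's ray), 0 where there is no reading), "fx", "fy", "cx", "cy" (pixels), "D" ([k1, k2, p1, p2, k3] as OpenCV has them; the pictures are not rectified), "xyz" and "rotation" of the camera in the world. Camera axes: x right, y down, z forward; pixel columns grow to the right and rows downward; lengths in m; the calibration is good to about 2 mm. A picture is of the moment at which its call begins.
- ctrl.sign_off(): hands the job in; it is judged then, once.
Trained networks look in a picture, given as the dict that the camera call returned (one of the last four; its "shot" number tells which), for a name from the list of things; names that differ only in an ending like _2 or _b are one class to them, and where a whole thing is asked for, a point or a joint stands for the part that bears it (a point fixed in the world has none). Each returns a list of dicts, best first, with "score" (0 to 1); they miss things now and then, are a little off and sometimes report something else, mostly with a low value. They report only what shows in the picture. A call takes as long as a camera call. They do not tell look-alikes from the thing itself.
- ctrl.spot_in(query, picture): "at" ([column, row] in pixels, amid what is visible of it).
- ctrl.tip_of(query, picture): "at" ([column, row] in pixels: a listed point, or the origin of a listed thing).
The state is a dict: "time": time; "qpos": joint angles; "dq": joint speeds; "joint_efforts": joint torques, N m; "eef_pos": TCP position; "tcp_rot": TCP orientation; "contact_force": force on the tool from outside, world axes, zero at the start; "wrist_torque": the same for the moment, N m; "opening": opening from 0.0 (shut) to 1.0 (fully open); "finger_force": force on a finger pad.
Only numpy, scipy, OpenCV 4.12 (cv2) and the standard library are available. Lean on these libraries where they do the work, as an engineer would, in place of code of your own. Each camera call takes 0.05 s, during which the arm holds its last target. There are 200 camera calls.

## Task

Gather the piston, the connecting rod, the bearing cap and the bucket tappet from the bench into the parts tray, each set down flat on the floor of the pocket made for its shape: piston crown up in the wide round one, tappet closed end up in the small round one, rod lying along the long slot, cap standing on its feet in the short slot. Leave the hollow sleeve and the wrench socket standing where they are on the bench, although they would fit too.

Things in the scene. Friction and masses are not known exactly. Their poses are not given: they have to be found in the camera images.
- piston: Engine piston standing crown up on the bench: plain aluminium cylinder, 58 mm diameter, 52 mm high, ring grooves round its upper half, closed flat top with two shallow marks. Origin: centre of its underside; z up. It can be gripped across any diameter.
- rod: Small steel connecting rod lying flat: 116 mm long overall (own x), 20 mm high. Big-end ring, 46 mm outside diameter, centred at x = -35 mm, small-end ring, 24 mm, centred at x = +46 mm, joined by a shank 14 mm wide (along y), 18 mm high (1 to 19 mm above the underside), free from x = -10 to +33 mm. Origin: middle of the overall length, on the underside; z up.
- bearing_cap: Steel crankshaft bearing cap standing on its two feet like a small bridge: 76 mm long (own x), 26 mm wide (own y), 36 mm high, with a bolt hole at each end of its top. The middle of the bridge is solid from 20 to 36 mm above the bench. Origin: centre of its underside, at the height of the feet; z up.
- tappet: Bucket tappet (valve lifter) standing closed end up: bright steel cylinder, 32 mm diameter, 28 mm high, with a smooth closed top. Origin: centre of its underside; z up.
- sleeve: Does not belong in the tray: open aluminium cylinder sleeve of the piston's outside size (58 mm diameter, 52 mm high), but a hollow tube with a 5 mm wall, seen open from above. Stands upright on the bench. Origin: centre of its underside; z up.
- socket: Does not belong in the tray: short steel wrench socket of the tappet's outside size (32 mm diameter, 28 mm high), but with a 20 mm hole in its top. Stands upright on the bench. Origin: centre of its underside; z up.
- block_wide_round: Fixed grey plastic block, 144 (own x) x 84 (own y) x 10 mm high, one of four lying 2 x 2, in varying order, in a shallow fixed steel tray; in its middle a wide round pocket of 74 mm diameter, 7 mm deep, with a black floor. Origin: centre of its underside, 4 mm above the bench; z up. Pocket floor 3 mm and block top 10 mm above the origin; the tray's rim is 12 mm above the bench.
- block_small_round: Fixed grey plastic block, 144 (own x) x 84 (own y) x 10 mm high, one of four lying 2 x 2, in varying order, in a shallow fixed steel tray; in its middle a small round pocket of 48 mm diameter, 7 mm deep, with a black floor. Origin: centre of its underside, 4 mm above the bench; z up. Pocket floor 3 mm and block top 10 mm above the origin; the tray's rim is 12 mm above the bench.
- block_long_slot: Fixed grey plastic block, 144 (own x) x 84 (own y) x 10 mm high, one of four lying 2 x 2, in varying order, in a shallow fixed steel tray; in its middle a long rectangular pocket, 132 mm along own x by 62 mm along own y, 7 mm deep, with a black floor. Origin: centre of its underside, 4 mm above the bench; z up. Pocket floor 3 mm and block top 10 mm above the origin; the tray's rim is 12 mm above the bench.
- block_short_slot: Fixed grey plastic block, 144 (own x) x 84 (own y) x 10 mm high, one of four lying 2 x 2, in varying order, in a shallow fixed steel tray; in its middle a short rectangular pocket, 92 mm along own x by 42 mm along own y, 7 mm deep, with a black floor. Origin: centre of its underside, 4 mm above the bench; z up. Pocket floor 3 mm and block top 10 mm above the origin; the tray's rim is 12 mm above the bench.
Things that resemble listed ones, but are neither listed nor needed, are in the scene too. What is shaped like the block_small_round but brown or yellow is not meant.

How it is judged:
At the end, for the whole second after the job is handed in: Piston, tappet, rod and cap rest on the floor of the wide round, small round, long and short pocket: centred within 12 mm, under 6 mm above the block's underside, tilt under 0.12 rad, rod and cap along their slots within 0.4 rad. Sleeve and socket upright, within 30 mm of their start (horizontal distance between piston and block_wide_round below 0.012 m and z of piston in the frame of block_wide_round between 0 and 0.006 m and angle between each of piston, tappet, rod, bearing_cap, sleeve, socket's own z axis and vertical below 0.12 rad and linear speed of each of piston, tappet, rod, bearing_cap below 0.02 m/s and horizontal distance between tappet and block_small_round below 0.012 m and z of tappet in the frame of block_small_round between 0 and 0.006 m and horizontal distance between rod and block_long_slot below 0.012 m and z of rod in the frame of block_long_slot between 0 and 0.006 m and angle between the x axis of rod and the x axis of block_long_slot, either way round below 0.4 rad and horizontal distance between bearing_cap and block_short_slot below 0.012 m and z of bearing_cap in the frame of block_short_slot between 0 and 0.006 m and angle between the x axis of bearing_cap and the x axis of block_short_slot, either way round below 0.4 rad and distance of each of sleeve, socket from where it was at the start of the episode below 0.03 m); the robot touches nothing.
It fails at once if the sleeve is shifted by more than 30 mm, lifted or knocked over (distance of sleeve from where it was at the start of the episode above 0.03 m or angle between sleeve's own z axis and vertical above 0.3 rad).
It fails at once if the socket is shifted by more than 30 mm, lifted or knocked over (distance of socket from where it was at the start of the episode above 0.03 m or angle between socket's own z axis and vertical above 0.3 rad).
It also fails if it takes over 120 s, if anything falls off the work surface, if the arm or the gripper's body presses on something with over 40 N, if the wrist force passes 120 N, or if a joint passes its speed limit or range.

## Working session

There is one attempt and no reset: what is moved stays moved. The work goes in short steps, Python scripts to look and compute and a shell command to move; the robot and the scene stay as the last step left them, time stands still between calls to the robot, and variables do not carry over. Pictures are saved under pics/ and viewed, at most 14 in all, crops included, and the job is handed in when it is done.

```bash
mkdir -p pics; ls; python3 - <<'E'
from plant import ctrl
import cv2,numpy as np
print(ctrl.get_state())
for n in("top","side"):
    p=ctrl.read_camera(n); np.savez(f"{n}.npz",**{k:np.array(v) for k,v in p.items()})
    cv2.imwrite(f"pics/{n}0.png",p["pixels"][:,:,::-1])
    print(n,p["fx"],p["fy"],p["cx"],p["cy"],p["D"],p["xyz"],p["rotation"])
    for q in("piston","rod","bearing_cap","tappet","sleeve","socket","block_wide_round","block_small_round","block_long_slot","block_short_slot"):
        print(q,[(np.round(d["at"]).tolist(),round(d["score"],2)) for d in ctrl.tip_of(q,p)[:4]])
E
```

```text
pics
{'time': 0.0, 'qpos': array([ 1.01501870e+00,  2.87205763e-01,  1.57820068e+00,  5.45381969e-06,
        1.27857960e+00, -1.49985510e-01]), 'dq': array([-0.00077182, -0.00022594, -0.00123131, -0.00104772,  0.00018661,
       -0.00014919]), 'joint_efforts': array([ 1.05745883e-03, -4.06000364e+01, -2.92615181e+01, -1.43444977e-04,
        5.93526711e-03, -4.43350530e-06]), 'eef_pos': array([0.26602938, 0.61957609, 0.20320769]), 'tcp_rot': array([ 2.01507452e-01,  9.79486250e-01, -1.12205044e-03, -4.16030114e-04]), 'contact_force': array([0.7819573 , 0.07221648, 0.94117481]), 'wrist_torque': array([ 0.01519892, -0.00082617, -0.01451127]), 'finger_force': 0.0, 'opening': 1.000304441496308}
top 498.10912517062303 498.10912517062303 321.43838476130554 200.64614794472075 [-0.01418741  0.          0.          0.          0.        ] [0.2066294  0.09389765 1.64467339] [ 0.70868304 -0.701589    0.05118061 -0.05405347]
piston [([418.0, 163.0], 0.78)]
rod [([456.0, 165.0], 0.68)]
bearing_cap [([375.0, 199.0], 0.77)]
tappet [([423.0, 208.0], 0.5)]
sleeve [([376.0, 161.0], 0.64)]
socket [([4
[... 246 characters left out ...]
72.0], 0.89)]
side 382.93261022335656 382.93261022335656 323.29602032453624 205.4190707018278 [-0.06655031  0.          0.          0.          0.        ] [-0.02724814 -0.51344087  0.9851697 ] [ 0.88557709 -0.31917732  0.10701502 -0.32004192]
piston [([460.0, 287.0], 0.62), ([426.0, 251.0], 0.61)]
rod [([458.0, 286.0], 0.61)]
bearing_cap [([360.0, 245.0], 0.82)]
tappet [([393.0, 282.0], 0.56)]
sleeve [([391.0, 230.0], 0.69)]
socket [([428.0, 308.0], 0.67)]
block_wide_round [([305.0, 162.0], 0.67)]
block_small_round [([310.0, 197.0], 0.84), ([349.0, 310.0], 0.81), ([286.0, 117.0], 0.81), ([245.0, 205.0], 0.6)]
block_long_slot [([286.0, 175.0], 0.77)]
block_short_slot [([330.0, 190.0], 0.93)]
```

```bash
python3 - <<'E'
import cv2
a=cv2.imread("pics/top0.png"); cv2.imwrite("pics/top0c.png",cv2.resize(a[100:300,160:500][:, :],None,fx=2.35,fy=2.35,interpolation=cv2.INTER_CUBIC))
E
```

```text
(no output)
```

View pics/top0c.png

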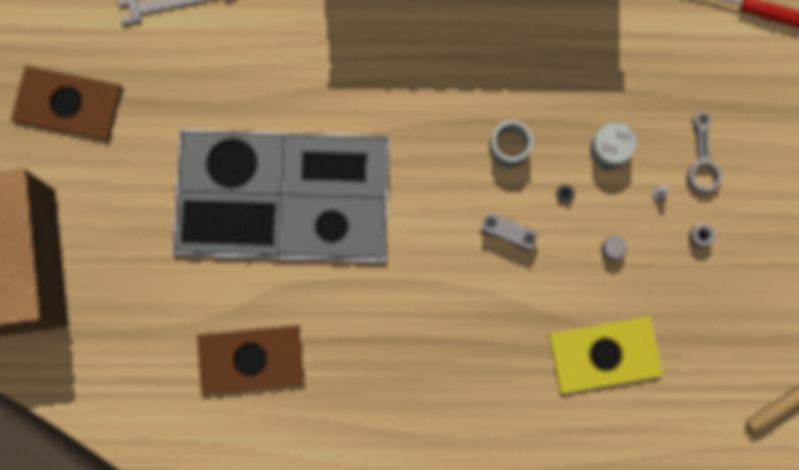

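View pics/side0.png

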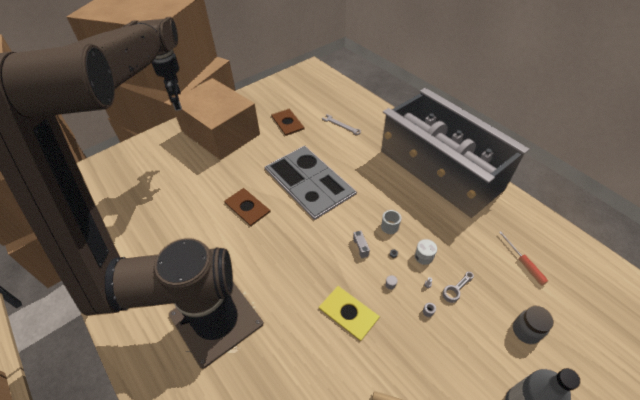

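The top view (crop/2.35 + offset 160,100) shows the sleeve at (378,160), piston (422,162), rod (459,165), cap (376,199), tappet (421,205) and socket (459,200). The tray pockets are wide round (258,169), short slot (302,171), long slot (257,195) and small round (301,196). Two small bits of clutter sit at about (400,182) and (441,183).

```bash
cat > h.py <<'E'
import cv2,numpy as np
from scipy.spatial.transform import Rotation as R
def K(p): return np.array([[p["fx"],0,p["cx"]],[0,p["fy"],p["cy"]],[0,0,1]],float)
def rays(p,uv):
    n=cv2.undistortPoints(np.float64(uv).reshape(-1,1,2),K(p),np.array(p["D"],float))[:,0]
    return np.c_[n,np.ones(len(n))]@R.from_quat(p["rotation"]).as_matrix().T
def at_z(p,uv,z):
    r=rays(p,uv); o=np.array(p["xyz"]); return o+r*((z-o[2])/r[:,2])[:,None]
def cloud(p):
    v,u=np.mgrid[:400,:640]; d=np.array(p["depth"]).ravel()
    return (np.array(p["xyz"])+rays(p,np.c_[u.ravel(),v.ravel()])*d[:,None]).reshape(400,640,3)
E
python3 - <<'E'
from h import *
for n in("top","side"):
    p=dict(np.load(n+".npz")); c=cloud(p); z=c[...,2]
    roi=(c[...,0]>.0)&(c[...,0]<.7)&(c[...,1]<.1)&(c[...,1]>-.75)&(p["depth"]>0)
    m=roi&(c[...,0]>.2)
    tb=m&(abs(z)<.006); print(n,"table z med/std",np.median(z[tb]),z[tb].std())
    k,l,s,ce=cv2.connectedComponentsWithStats(((z>.009)&m).astype(np.uint8))
    for i in range(1,k):
        if 6<s[i,4]<5000:
            q=c[l==i]; hi=q[q[:,2]>np.percentile(q[:,2],85)-.006]
            r=cv2.minAreaRect(np.float32(hi[:,:2]*1000))
            print("px",ce[i].round(),s[i,4],"z85",np.percentile(q[:,2],85).round(3),"rect",np.round(r[0]),np.round(r[1]),round(r[2]),"mean",hi[:,:2].mean(0).round(3))
    g=p["pixels"].max(-1)
    lo,hi_=((225,140),(330,215)) if n=="top" else ((255,140),(360,220))
    d=np.zeros_like(g); d[lo[1]:hi_[1],lo[0]:hi_[0]]=(g<60)[lo[1]:hi_[1],lo[0]:hi_[0]]
    k,l,s,ce=cv2.connectedComponentsWithStats(d)
    for i in range(1,k):
        if s[i,4]>40:
            uv=np.argwhere(l==i)[:,::-1]; w=at_z(p,uv,.007)*1000
            r=cv2.minAreaRect(np.float32(w[:,:2]))
            print("pocket px",ce[i].round(),s[i,4],"mean",w.mean(0).round(1)[:2],"rect",np.round(r[0],1),np.round(r[1]),round(r[2],1))
E
```

```text
top table z med/std -0.00040534549308546275 0.0029553728283846165
px [522. 151.] 600 z85 0.082 rect [ 620. -557.] [66. 68.] 45 mean [ 0.621 -0.557]
px [459. 165.] 189 z85 0.022 rect [ 578. -353.] [114.  46.] 11 mean [ 0.576 -0.357]
px [377. 161.] 176 z85 0.052 rect [584. -80.] [56. 55.] 47 mean [ 0.584 -0.082]
px [421. 161.] 301 z85 0.055 rect [ 582. -225.] [55. 55.] 71 mean [ 0.583 -0.224]
px [324. 159.] 8 z85 0.018 rect [590.  94.] [ 6. 13.] 68 mean [0.591 0.094]
px [324. 173.] 28 z85 0.016 rect [543.  94.] [50.  7.] 1 mean [0.545 0.095]
px [400. 182.] 31 z85 0.015 rect [ 518. -160.] [23. 22.] 30 mean [ 0.517 -0.16 ]
px [441. 181.] 28 z85 0.034 rect [ 520. -296.] [10.  9.] 41 mean [ 0.519 -0.296]
px [563. 199.] 1296 z85 0.204 rect [ 450. -658.] [39. 39.] 59 mean [ 0.45  -0.655]
px [376. 198.] 206 z85 0.039 rect [460. -78.] [75. 27.] 67 mean [ 0.459 -0.079]
px [323. 202.] 35 z85 0.016 rect [449.  97.] [64.  7.] 1 mean [0.449 0.097]
px [459. 200.] 81 z85 0.029 rect [ 458. -351.] [30. 26.] 2 mean [ 0.458 -0.351]
px [421. 205.] 79 z85 0.03 rect [ 440. -227.] [28. 29.] 45 mean [ 0.439 -
[... 1465 characters left out ...]
.012 rect [ 320. -171.] [ 5. 19.] 3 mean [ 0.32  -0.172]
px [429. 309.] 128 z85 0.027 rect [ 456. -351.] [32. 30.] 62 mean [ 0.455 -0.351]
px [533. 324.] 1115 z85 0.08 rect [ 617. -559.] [68. 67.] 8 mean [ 0.616 -0.558]
px [545. 385.] 1784 z85 0.228 rect [ 449. -659.] [39. 40.] 22 mean [ 0.447 -0.659]
px [388. 396.] 88 z85 0.026 rect [ 212. -438.] [14. 50.] 37 mean [ 0.211 -0.435]
pocket px [306. 161.] 190 mean [556.5 320.2] rect [557.1 322.1] [63. 66.] 49.8
pocket px [287. 172.] 416 mean [470.2 321.2] rect [471.1 322.7] [127.  57.] 88.9
pocket px [332. 184.] 201 mean [553.4 172.5] rect [553.5 173.7] [87. 37.] 88.7
pocket px [311. 196.] 94 mean [466.9 175.9] rect [466.1 176.7] [36. 40.] 49.9
```

```bash
cat >> h.py <<'E'
def go(x,y,z,yaw):
    """print shift/turn (tool axes) from measured pose to TCP x,y,z (mm) with tool-y yaw (deg, mod 180)"""
    from plant import ctrl
    s=ctrl.get_state(); M=R.from_quat(s["tcp_rot"]).as_matrix(); p=s["eef_pos"]
    cy=np.degrees(np.arctan2(M[1,1],M[0,1])); t=(cy-yaw+90)%180-90
    print("t",round(s["time"],2),"pos",(p*1000).round(1),"yaw",cy.round(1),"j6",s["qpos"][5].round(2),"open",round(s["opening"],3),"F",round(s["finger_force"],1),
      "shift mm",(M.T@(np.array([x,y,z])-p*1000)).round(1),"turn",t.round(1))
E
python3 -m inch '[[0,0,0,-0.01,7],[0,0,0,-0.02,14],[0,0,0,-0.03,21],[0,0,0,-0.04,28],[0,0,0,-0.05,35]]'
python3 -m inch '[[0,0,0,0,7],[0,0,0,0,14],[0,0,0,0,21],[0,0,0,0,28],[0,0,0,0,31.7]]'
python3 - <<'E'
from h import *
go(580,-225,150,0)
for n in("top","side"):
    p=dict(np.load(n+".npz")); c=cloud(p)
    k=(c[...,2]>.010)&(abs(c[...,0]-.575)<.075)&(abs(c[...,1]+.357)<.04); q=c[k][:,:2]*1000
    m=q.mean(0); w,v=np.linalg.eigh(np.cov(q.T)); a=v[:,1]*np.sign(v[0,1]); t=(q-m)@a
    sm=q[t>t.max()-26].mean(0); bg=q[t<t.min()+46].mean(0)
    print(n,"pca ang",np.degrees(np.arctan2(a[1],a[0])).round(1),"mid",(m+a*(t.max()+t.min())/2).round(1),"len",np.ptp(t).round(),"small",sm.round(1),"big",bg.round(1),"ang",np.degrees(np.arctan2(*(sm-bg)[::-1])).round(1))
E
```

```text
time: 1.52
eef_pos: [0.2664, 0.6202, 0.2551]
tcp_rot: [0.489, 0.872, -0.0, -0.0]
contact_force: [0.5, 0.2, 1.2]
opening: 0.994
finger_force: 0.0
time: 1.93
eef_pos: [0.2664, 0.6202, 0.2547]
tcp_rot: [0.709, 0.706, -0.0, -0.0]
contact_force: [-0.2, -0.6, 0.1]
opening: 1.003
finger_force: 0.0
t 1.93 pos [266.4 620.2 254.7] yaw -0.2 j6 1.02 open 1.003 F 0.0 shift mm [-843.8  317.2  104.7] turn -0.2
top pca ang 0.6 mid [ 579.1 -357.5] len 115.0 small [ 623.1 -356.7] big [ 543.7 -358.2] ang 1.1
side pca ang 3.0 mid [ 574.4 -357.5] len 119.0 small [ 621.5 -355.8] big [ 539.3 -359.3] ang 2.4
```

```bash
python3 -m inch '[[0,-0.03,0.025,0,0],[0,-0.06,0.05,0,0],[0,-0.09,0.075,0,0],[0,-0.12,0.1,0,0],[0,-0.15,0.125,0,0]]' >/dev/null
python3 -m inch '[[0,-0.03,0.025,0,0],[0,-0.06,0.05,0,0],[0,-0.09,0.075,0,0],[0,-0.12,0.1,0,0],[0,-0.15,0.125,0,0]]' >/dev/null
python3 -m inch '[[0,-0.036,0.013,0,0],[0,-0.072,0.026,0,0],[0,-0.108,0.039,0,0],[0,-0.144,0.052,0,0],[0,-0.18,0.065,0,0]]' >/dev/null
python3 -m inch '[[0,-0.036,0,0.015,0],[0,-0.072,0,0.03,0],[0,-0.108,0,0.045,0],[0,-0.144,0,0.06,0],[0,-0.18,0,0.075,0]]' >/dev/null
python3 -m inch '[[0,-0.036,0,0,0],[0,-0.072,0,0,0],[0,-0.108,0,0,0],[0,-0.144,0,0,0],[0,-0.18,0,0,0]]'
python3 -c "from h import *;go(580,-225,18,0)"
```

```text
time: 4.02
eef_pos: [0.5819, -0.2214, 0.1798]
tcp_rot: [0.707, 0.707, 0.0, 0.0]
contact_force: [0.9, -0.3, 0.1]
opening: 1.001
finger_force: 0.0
t 4.02 pos [ 581.9 -221.4  179.8] yaw 0.0 j6 -0.53 open 1.001 F 0.0 shift mm [ -3.6  -2.  161.8] turn 0.0
```

```bash
python3 -m inch '[[0,-0.003,-0.002,0.03,0],[0,-0.003,-0.002,0.06,0],[0,-0.003,-0.002,0.09,0],[0,-0.003,-0.002,0.11,0],[0,-0.003,-0.002,0.11,0]]' >/dev/null
python3 -m inch '[[0,0,0,0.015,0],[0,0,0,0.03,0],[0,0,0,0.045,0],[0,0,0,0.052,0],[0,0,0,0.052,0]]'
python3 -m inch '[[0.6,0,0,0,0],[0.6,0,0,0,0],[0.6,0,0,0,0],[0.6,0,0,0,0],[0.6,0,0,0,0]]' 60
python3 -m inch '[[0.6,0,0,-0.015,0],[0.6,0,0,-0.03,0],[0.6,0,0,-0.05,0],[0.6,0,0,-0.07,0],[0.6,0,0,-0.1,0]]'
python3 -c "from h import *;go(557,317,110,0)"
```

```text
time: 4.85
eef_pos: [0.5796, -0.2221, 0.0169]
tcp_rot: [0.707, 0.707, -0.0, -0.001]
contact_force: [-0.2, 0.0, 0.1]
opening: 1.001
finger_force: 0.0
time: 5.27
eef_pos: [0.5871, -0.226, 0.0274]
tcp_rot: [0.707, 0.707, 0.003, 0.008]
contact_force: [-2.2, 0.9, 21.3]
opening: 0.404
finger_force: 25.8
time: 5.68
eef_pos: [0.5791, -0.2219, 0.1176]
tcp_rot: [0.707, 0.707, -0.0, -0.001]
contact_force: [1.3, -0.4, -0.6]
opening: 0.396
finger_force: 0.0
t 5.68 pos [ 579.1 -221.9  117.6] yaw 0.0 j6 -0.53 open 0.396 F 0.0 shift mm [538.9 -21.6   8.3] turn 0.0
```

```bash
python3 - <<'E'
from h import *
from plant import ctrl
p=ctrl.read_camera("side"); cv2.imwrite("pics/s1.png",cv2.resize(p["pixels"][160:340,310:550,::-1],None,fx=3.3,fy=3.3,interpolation=cv2.INTER_CUBIC))
E
```

```text
(no output)
```

View pics/s1.png

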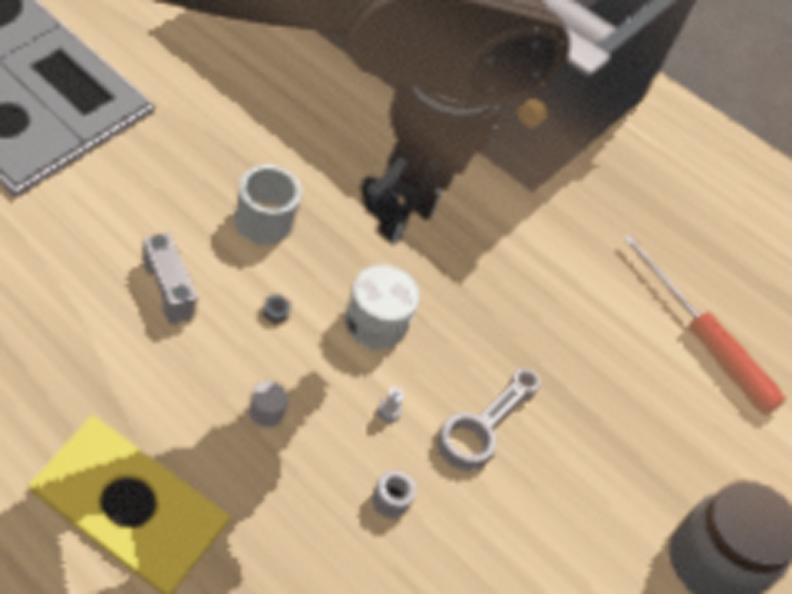

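The piston is still upright at crop (383,300), which is about (426,251) in the full image and where it was before. The closed, empty gripper is above it at crop (390,225). I'll check what the fingers actually did.

```bash
python3 - <<'E'
from h import *
from plant import ctrl
for n in("side","top"):
    p=ctrl.read_camera(n); c=cloud(p)
    Rm=R.from_quat(p["rotation"]).as_matrix()
    for X in([.579,-.222,.117],[.58,-.225,.052]):
        uv=cv2.projectPoints(np.float64([X]),cv2.Rodrigues(Rm.T)[0],-Rm.T@np.array(p["xyz"]),K(p),np.array(p["D"]))[0].ravel(); print(n,"proj",uv.round())
    k=(abs(c[...,0]-.58)<.07)&(abs(c[...,1]+.225)<.07)
    t=c[k&(abs(c[...,2]-.052)<.006)]
    if len(t): print("piston top",t.mean(0).round(4),np.ptp(t,0).round(3),len(t))
    g=c[k&(c[...,2]>.075)&(c[...,2]<.2)]
    if len(g):
        print("gripper min z",np.sort(g[:,2])[:8].round(3)); lo=g[g[:,2]<g[:,2].min()+.03]; print(lo.min(0).round(3),lo.max(0).round(3))
E
```

```text
side proj [431. 234.]
side proj [427. 247.]
piston top [ 0.5743 -0.2277  0.0504] [0.059 0.058 0.009] 275
gripper min z [0.153 0.153 0.154 0.154 0.155 0.155 0.156 0.156]
[ 0.549 -0.235  0.153] [ 0.604 -0.215  0.183]
top proj [425. 157.]
top proj [422. 161.]
```

```bash
python3 -m inch '[[0,-0.004,-0.003,0,0],[0,-0.004,-0.003,0,0],[0,-0.004,-0.003,0,0],[0,-0.004,-0.003,0,0],[0,-0.004,-0.003,0,0]]'
python3 -m inch '[[0,0,0,0.03,0],[0,0,0,0.06,0],[0,0,0,0.08,0],[0,0,0,0.095,0],[0,0,0,0.095,0]]'
python3 -m inch '[[1,0,0,0,0],[1,0,0,0,0],[1,0,0,0,0],[1,0,0,0,0],[1,0,0,0,0]]' 80
python3 -m inch '[[1,0,0,0,0],[1,0,0,0,0],[1,0,0,0,0]]'
python3 -m inch '[[1,0,0,-0.01,0],[1,0,0,-0.02,0],[1,0,0,-0.03,0],[1,0,0,-0.04,0],[1,0,0,-0.04,0]]'
```

```text
time: 6.25
eef_pos: [0.5766, -0.2263, 0.1165]
tcp_rot: [0.707, 0.707, -0.0, -0.001]
contact_force: [0.3, 0.6, -0.3]
opening: 1.006
finger_force: 0.0
time: 6.67
eef_pos: [0.574, -0.2247, 0.0177]
tcp_rot: [0.707, 0.707, -0.001, -0.004]
contact_force: [-1.1, -0.6, -0.6]
opening: 0.998
finger_force: 0.0
time: 7.08
eef_pos: [0.5779, -0.2274, 0.0252]
tcp_rot: [0.707, 0.708, -0.0, 0.001]
contact_force: [-3.7, 0.4, 8.6]
opening: 0.305
finger_force: 4.1
time: 7.33
eef_pos: [0.5783, -0.2276, 0.0254]
tcp_rot: [0.707, 0.707, 0.0, 0.002]
contact_force: [-1.6, -0.5, 6.5]
opening: 0.002
finger_force: 3.0
time: 7.75
eef_pos: [0.5791, -0.2276, 0.0663]
tcp_rot: [0.707, 0.707, 0.001, 0.003]
contact_force: [0.2, -0.7, 0.5]
opening: 0.003
finger_force: 0.0
```

```bash
python3 - <<'E'
from h import *
from plant import ctrl
print(ctrl.get_state()["qpos"].round(3),ctrl.get_state()["joint_efforts"].round(2))
p=ctrl.read_camera("side"); c=cloud(p)
cv2.imwrite("pics/s2.png",cv2.resize(p["pixels"][190:270,380:480,::-1],None,fx=7,fy=7,interpolation=cv2.INTER_CUBIC))
print((c[205:262:3,429,2]*1000).round()); print((c[205:262:3,432,2]*1000).round())
Rm=R.from_quat(p["rotation"]).as_matrix()
print(cv2.projectPoints(np.float64([[.579,-.2276,z] for z in (.0,.052,.066,.085,.12)]),cv2.Rodrigues(Rm.T)[0],-Rm.T@np.array(p["xyz"]),K(p),np.array(p["D"]))[0][:,0].round())
E
```

```text
[-0.537  0.314  1.812  0.     1.01  -0.538] [  0.1  -36.64 -23.97  -0.     0.17   0.  ]
[262. 253. 243. 235. 226. 215. 203. 203. 154. 146. 163. 144. 109.  48.
  50.  52.  53.  53.  37.]
[267. 263. 252. 244. 233. 222. 211. 199. 180. 150. 140. 116. 104.  49.
  51.  51.  51.  50.  26.]
[[424. 257.]
 [427. 248.]
 [428. 245.]
 [430. 241.]
 [432. 234.]]
```

View pics/s2.png

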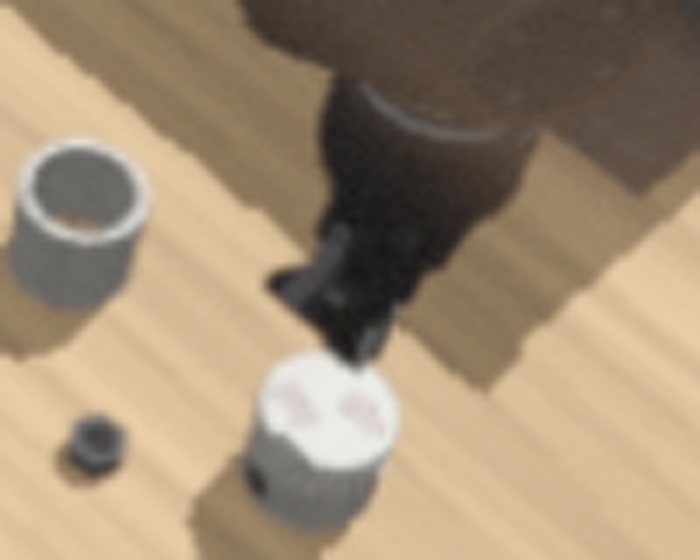

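The side view shows the closed tip at crop (355,360), pixel (431,241), against the far edge of the piston top. That is higher or further away than the reported TCP, so I'll measure the offset.

```bash
python3 - <<'E'
from h import *
from plant import ctrl
p=ctrl.read_camera("side"); c=cloud(p)
g=p["pixels"].max(-1)
for r in range(232,244):
    print(r,[(u,int(g[r,u]),*(c[r,u]*1000).round().astype(int)) for u in (427,429,431,433)])
p=ctrl.read_camera("top"); c=cloud(p); g=p["pixels"].max(-1)
cv2.imwrite("pics/t2.png",cv2.resize(p["pixels"][110:230,340:500,::-1],None,fx=5,fy=5,interpolation=cv2.INTER_CUBIC))
E
```

```text
232 [(427, 66, np.int64(534), np.int64(-233), np.int64(177)), (429, 43, np.int64(562), np.int64(-225), np.int64(142)), (431, 38, np.int64(566), np.int64(-228), np.int64(143)), (433, 30, np.int64(561), np.int64(-236), np.int64(156))]
233 [(427, 61, np.int64(532), np.int64(-235), np.int64(176)), (429, 42, np.int64(557), np.int64(-228), np.int64(145)), (431, 34, np.int64(563), np.int64(-230), np.int64(143)), (433, 29, np.int64(561), np.int64(-237), np.int64(152))]
234 [(427, 38, np.int64(530), np.int64(-237), np.int64(176)), (429, 32, np.int64(555), np.int64(-230), np.int64(145)), (431, 30, np.int64(561), np.int64(-232), np.int64(143)), (433, 29, np.int64(561), np.int64(-238), np.int64(148))]
235 [(427, 31, np.int64(528), np.int64(-239), np.int64(175)), (429, 28, np.int64(540), np.int64(-238), np.int64(163)), (431, 31, np.int64(562), np.int64(-233), np.int64(138)), (433, 37, np.int64(564), np.int64(-237), np.int64(140))]
236 [(427, 30, np.int64(532), np.int64(-238), np.int64(166)), (429, 32, np.int64(544), np.int64(-237), np.int64(154)), (431, 31, np.int64(553), np.int64(-238), np.int64
[... 997 characters left out ...]
241 [(427, 170, np.int64(564), np.int64(-227), np.int64(100)), (429, 64, np.int64(563), np.int64(-233), np.int64(108)), (431, 95, np.int64(570), np.int64(-235), np.int64(103)), (433, 157, np.int64(577), np.int64(-238), np.int64(100))]
242 [(427, 216, np.int64(594), np.int64(-213), np.int64(51)), (429, 133, np.int64(565), np.int64(-233), np.int64(102)), (431, 141, np.int64(571), np.int64(-236), np.int64(99)), (433, 206, np.int64(642), np.int64(-209), np.int64(1))]
243 [(427, 234, np.int64(591), np.int64(-216), np.int64(52)), (429, 202, np.int64(569), np.int64(-232), np.int64(90)), (431, 203, np.int64(570), np.int64(-237), np.int64(96)), (433, 225, np.int64(644), np.int64(-209), np.int64(-6))]
```

View pics/t2.png

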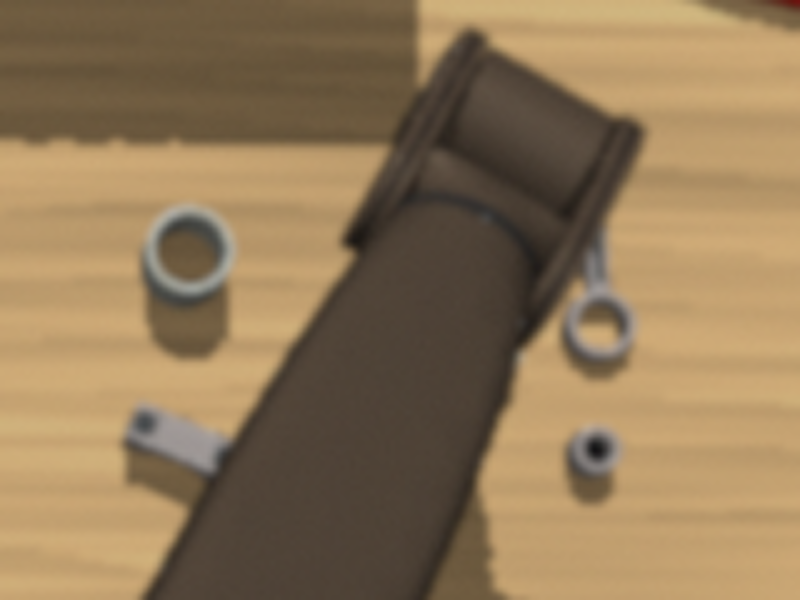

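The evidence agrees. The shut fingers rested on the 52 mm piston top when the reported z was 25 mm, and the depth puts the tip at about 95 mm when 66 mm was reported. The real tips are therefore about 27 mm above the reported TCP, and I'll correct for that in the heights.

```bash
python3 -m inch '[[0,0,-0.002,-0.02,0],[0,0,-0.002,-0.02,0],[0,0,-0.002,-0.02,0],[0,0,-0.002,-0.02,0],[0,0,-0.002,-0.02,0]]'
python3 - <<'E'
from h import *
from plant import ctrl
go(577,-227,-15,0)
p=ctrl.read_camera("side"); c=cloud(p)
k=(abs(c[...,0]-.58)<.07)&(abs(c[...,1]+.225)<.07)&(abs(c[...,2]-.052)<.006); t=c[k]
print(t.mean(0).round(4),np.ptp(t,0).round(3),cv2.minEnclosingCircle(np.float32(t[:,:2]*1000)))
E
```

```text
time: 8.32
eef_pos: [0.5746, -0.2262, 0.0814]
tcp_rot: [0.707, 0.707, -0.0, -0.001]
contact_force: [-0.4, -0.3, -0.4]
opening: 0.707
finger_force: 0.0
t 8.32 pos [ 574.6 -226.2   81.4] yaw 0.0 j6 -0.54 open 0.707 F 0.0 shift mm [-0.9  2.6 96.3] turn 0.0
[ 0.5735 -0.2297  0.0503] [0.058 0.058 0.01 ] ((574.8291015625, -227.52151489257812), 30.108612060546875)
```

```bash
python3 -m inch '[[0,-0.001,0.002,0,0],[0,-0.001,0.002,0,0],[0,-0.001,0.002,0.02,0],[0,-0.001,0.002,0.04,0],[0,-0.001,0.002,0.05,0]]'
python3 -m inch '[[0,0,0,0.01,0],[0,0,0,0.02,0],[0,0,0,0.03,0],[0,0,0,0.04,0],[0,0,0,0.046,0]]'
python3 -m inch '[[1,0,0,0,0],[1,0,0,0,0],[1,0,0,0,0],[1,0,0,0,0],[1,0,0,0,0]]' 80
```

```text
time: 8.78
eef_pos: [0.5759, -0.2269, 0.0302]
tcp_rot: [0.707, 0.707, -0.0, -0.002]
contact_force: [-0.1, 0.8, -1.1]
opening: 0.999
finger_force: 0.0
time: 9.2
eef_pos: [0.5768, -0.2274, -0.0146]
tcp_rot: [0.707, 0.707, -0.0, -0.001]
contact_force: [0.4, -0.6, -0.6]
opening: 1.0
finger_force: 0.0
time: 9.62
eef_pos: [0.5778, -0.2279, -0.0125]
tcp_rot: [0.707, 0.707, 0.0, 0.001]
contact_force: [0.8, -0.6, 0.9]
opening: 0.663
finger_force: 85.3
```

```bash
python3 -m inch '[[1,0,0,-0.02,0],[1,0,0,-0.04,0],[1,0,0,-0.07,0],[1,0,0,-0.1,0],[1,0,0,-0.12,0]]'
python3 -m inch '[[1,0.03,0,0,0],[1,0.065,0,0,0],[1,0.1,0,0,0],[1,0.135,0,0,0],[1,0.17,0,0,0]]'
python3 -m inch '[[1,0.035,0,0,0],[1,0.07,0,0,0],[1,0.105,0,0,0],[1,0.14,0,0,0],[1,0.175,0,0,0]]'
python3 -m inch '[[1,0.035,0,0,0],[1,0.07,0,0,0],[1,0.105,0,0,0],[1,0.14,0,0,0],[1,0.16,0,0,0]]'
python3 -m inch '[[1,0.02,-0.01,0,0],[1,0.03,-0.02,0,0],[1,0.03,-0.02,0,0]]'
python3 -c "from h import *;go(557,317,-3,0)"
```

```text
time: 10.03
eef_pos: [0.5778, -0.2279, 0.1094]
tcp_rot: [0.707, 0.707, 0.0, 0.001]
contact_force: [1.0, -0.5, -1.4]
opening: 0.66
finger_force: 85.6
time: 10.45
eef_pos: [0.5761, -0.0559, 0.1062]
tcp_rot: [0.707, 0.707, -0.0, -0.0]
contact_force: [0.3, 0.9, -1.9]
opening: 0.659
finger_force: 85.6
time: 10.87
eef_pos: [0.576, 0.1191, 0.1063]
tcp_rot: [0.707, 0.707, -0.0, -0.0]
contact_force: [0.2, 0.4, -2.4]
opening: 0.658
finger_force: 85.6
time: 11.28
eef_pos: [0.5756, 0.2808, 0.1062]
tcp_rot: [0.706, 0.708, 0.0, -0.001]
contact_force: [1.0, -0.2, -2.6]
opening: 0.656
finger_force: 85.6
time: 11.53
eef_pos: [0.5539, 0.3092, 0.1057]
tcp_rot: [0.706, 0.709, -0.001, -0.001]
contact_force: [-1.2, 0.4, -2.4]
opening: 0.658
finger_force: 85.7
t 11.53 pos [553.9 309.2 105.7] yaw 0.2 j6 0.34 open 0.658 F 85.7 shift mm [  7.9   3.4 108.7] turn 0.2
```

```bash
python3 -m inch '[[1,0.008,0.003,0.02,0],[1,0.008,0.003,0.04,0],[1,0.008,0.003,0.06,0],[1,0.008,0.003,0.075,0],[1,0.008,0.003,0.08,0]]'
python3 -m inch '[[1,0,0,0.008,0],[1,0,0,0.016,0],[1,0,0,0.022,0],[1,0,0,0.028,0],[1,0,0,0.028,0]]'
python3 - <<'E'
from h import *
from plant import ctrl
go(557,317,-5.5,0)
p=ctrl.read_camera("top")
cv2.imwrite("pics/t3.png",cv2.resize(p["pixels"][130:230,220:340,::-1],None,fx=5,fy=5,interpolation=cv2.INTER_CUBIC))
p=ctrl.read_camera("side")
cv2.imwrite("pics/s3.png",cv2.resize(p["pixels"][120:230,250:370,::-1],None,fx=5,fy=5,interpolation=cv2.INTER_CUBIC))
E
```

```text
time: 11.95
eef_pos: [0.5575, 0.3134, 0.0231]
tcp_rot: [0.707, 0.707, -0.003, -0.001]
contact_force: [-0.6, 0.2, -3.8]
opening: 0.663
finger_force: 85.7
time: 12.37
eef_pos: [0.5591, 0.3151, -0.0024]
tcp_rot: [0.707, 0.707, -0.001, -0.0]
contact_force: [-1.0, 0.5, -2.5]
opening: 0.663
finger_force: 85.7
t 12.37 pos [559.1 315.1  -2.4] yaw 0.0 j6 0.35 open 0.663 F 85.7 shift mm [ 1.9 -2.1  3.1] turn 0.0
```

View pics/s3.png

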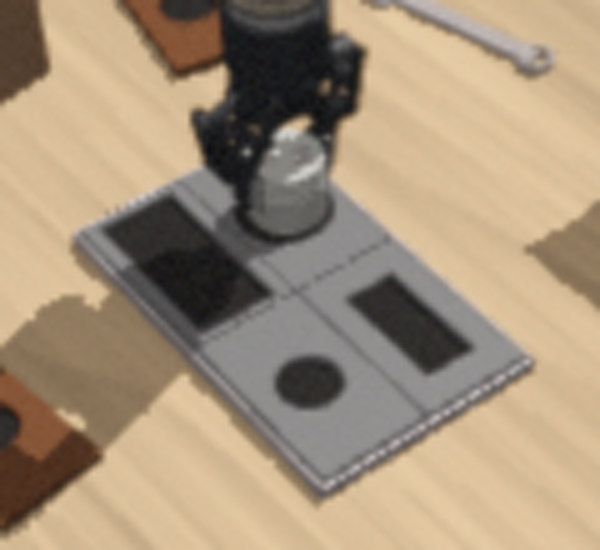

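The side view shows the piston inside the wide round pocket at crop (287,190), with black floor visible around it. I'll lower it the last 3 mm and release.

```bash
python3 -m inch '[[1,0.002,-0.002,0.002,0],[1,0.002,-0.002,0.003,0],[1,0.002,-0.002,0.004,0]]'
python3 -m inch '[[0,0,0,0,0],[0,0,0,0,0],[0,0,0,0,0],[0,0,0,0,0],[0,0,0,0,0]]'
python3 -m inch '[[0,0,0,-0.02,0],[0,0,0,-0.05,0],[0,0,0,-0.08,0],[0,0,0,-0.11,0],[0,0,0,-0.13,0]]'
python3 -m inch '[[0,-0.035,0,0,0],[0,-0.07,0,0,0],[0,-0.105,0,0,0],[0,-0.14,0,0,0],[0,-0.175,0,0,0]]' >/dev/null
python3 - <<'E'
from h import *
from plant import ctrl
p=ctrl.read_camera("side"); c=cloud(p)*1000
k=(abs(c[...,0]-557)<60)&(abs(c[...,1]-317)<60)&(abs(c[...,2]-58)<6); t=c[k]
print("piston top",np.median(t,0).round(1),cv2.minEnclosingCircle(np.float32(t[:,:2])))
go(437,-227,80,0)
E
```

```text
time: 12.72
eef_pos: [0.5578, 0.3177, -0.0051]
tcp_rot: [0.707, 0.708, 0.0, 0.0]
contact_force: [-0.7, -0.1, -2.2]
opening: 0.658
finger_force: 85.7
time: 13.13
eef_pos: [0.5581, 0.3175, -0.0049]
tcp_rot: [0.707, 0.707, 0.0, 0.0]
contact_force: [-0.3, -0.6, -0.3]
opening: 1.001
finger_force: 0.0
time: 13.55
eef_pos: [0.559, 0.318, 0.1285]
tcp_rot: [0.707, 0.707, 0.002, 0.001]
contact_force: [1.5, 0.2, 0.3]
opening: 1.0
finger_force: 0.0
piston top [553.8 314.8  58.6] ((553.942626953125, 317.4777526855469), 30.347915649414062)
t 14.02 pos [558.  135.5 124.8] yaw -0.1 j6 0.07 open 0.999 F 0.0 shift mm [-362.6 -120.3   46.3] turn -0.1
```

```bash
python3 -m inch '[[0,-0.037,-0.012,0,0],[0,-0.074,-0.024,0,0],[0,-0.111,-0.036,0,0],[0,-0.148,-0.048,0,0],[0,-0.181,-0.06,0,0]]' >/dev/null
python3 -m inch '[[0,-0.037,-0.012,0.005,0],[0,-0.074,-0.024,0.01,0],[0,-0.111,-0.036,0.02,0],[0,-0.148,-0.048,0.03,0],[0,-0.181,-0.06,0.04,0]]'
python3 -c "from h import *;go(437,-227,-19,0)"
```

```text
time: 14.85
eef_pos: [0.4376, -0.2219, 0.085]
tcp_rot: [0.707, 0.707, 0.0, 0.001]
contact_force: [-0.1, -0.4, 0.4]
opening: 1.0
finger_force: 0.0
t 14.85 pos [ 437.6 -221.9   85. ] yaw 0.0 j6 -0.68 open 1.0 F 0.0 shift mm [ -4.9  -0.8 104. ] turn 0.0
```

```bash
python3 -m inch '[[0,-0.003,0,0.03,0],[0,-0.003,0,0.05,0],[0,-0.003,0,0.07,0],[0,-0.003,0,0.08,0],[0,-0.003,0,0.08,0]]'
python3 -m inch '[[0,0,0,0.01,0],[0,0,0,0.018,0],[0,0,0,0.024,0],[0,0,0,0.024,0]]'
python3 -c "from h import *;go(437,-227,-19,0)"
python3 -m inch '[[1,0,0,0,0],[1,0,0,0,0],[1,0,0,0,0],[1,0,0,0,0],[1,0,0,0,0]]' 60
python3 -m inch '[[1,0,0,0,0],[1,0,0,0,0],[1,0,0,0,0]]'
```

```text
time: 15.27
eef_pos: [0.4364, -0.2214, 0.0023]
tcp_rot: [0.707, 0.707, -0.0, -0.003]
contact_force: [-0.7, -0.2, -0.4]
opening: 0.999
finger_force: 0.0
time: 15.6
eef_pos: [0.4378, -0.2221, -0.0202]
tcp_rot: [0.707, 0.708, -0.0, -0.001]
contact_force: [-0.7, 0.5, 0.9]
opening: 0.999
finger_force: 0.0
t 15.6 pos [ 437.8 -222.1  -20.2] yaw 0.1 j6 -0.68 open 0.999 F 0.0 shift mm [-4.9 -0.8 -1.2] turn 0.1
time: 16.02
eef_pos: [0.4388, -0.2232, -0.0185]
tcp_rot: [0.707, 0.707, 0.0, 0.001]
contact_force: [-0.4, 0.4, -1.0]
opening: 0.353
finger_force: 59.3
time: 16.27
eef_pos: [0.4388, -0.2232, -0.0186]
tcp_rot: [0.707, 0.707, 0.0, 0.001]
contact_force: [-0.6, 0.0, 5.2]
opening: 0.349
finger_force: 59.6
```

```bash
python3 -m inch '[[1,0,0,-0.02,0],[1,0,0,-0.04,0],[1,0,0,-0.06,0],[1,0,0,-0.08,0],[1,0,0,-0.1,0]]'
python3 -m inch '[[1,0.035,0.004,0,0],[1,0.07,0.008,0,0],[1,0.105,0.012,0,0],[1,0.14,0.016,0,0],[1,0.175,0.02,0,0]]' >/dev/null
python3 -m inch '[[1,0.037,0.002,0,0],[1,0.074,0.004,0,0],[1,0.111,0.006,0,0],[1,0.148,0.008,0,0],[1,0.18,0.01,0,0]]' >/dev/null
python3 -m inch '[[1,0.025,0,0,0],[1,0.043,0,0,0],[1,0.043,0,0,0]]'
python3 -c "from h import *;go(467.5,176,-11,0)"
```

```text
time: 16.68
eef_pos: [0.4373, -0.222, 0.0806]
tcp_rot: [0.707, 0.707, -0.0, -0.001]
contact_force: [0.6, -0.4, -0.5]
opening: 0.356
finger_force: 59.5
time: 17.77
eef_pos: [0.4667, 0.178, 0.0798]
tcp_rot: [0.705, 0.709, -0.0, -0.001]
contact_force: [-0.3, -0.1, 0.4]
opening: 0.35
finger_force: 59.5
t 17.77 pos [466.7 178.   79.8] yaw 0.3 j6 0.16 open 0.35 F 59.5 shift mm [-2.   0.9 90.8] turn 0.3
```

```bash
python3 -m inch '[[1,-0.002,0.001,0.02,0],[1,-0.002,0.001,0.04,0],[1,-0.002,0.001,0.055,0],[1,-0.002,0.001,0.065,0],[1,-0.002,0.001,0.07,0]]'
python3 -m inch '[[1,0,0,0.005,0],[1,0,0,0.01,0],[1,0,0,0.015,0],[1,0,0,0.019,0],[1,0,0,0.019,0]]'
python3 - <<'E'
from h import *
from plant import ctrl
go(467.5,176,-11.5,0)
p=ctrl.read_camera("side")
cv2.imwrite("pics/s4.png",cv2.resize(p["pixels"][120:230,250:370,::-1],None,fx=5,fy=5,interpolation=cv2.INTER_CUBIC))
E
```

```text
time: 18.18
eef_pos: [0.4672, 0.1724, 0.0086]
tcp_rot: [0.707, 0.707, -0.002, -0.001]
contact_force: [0.6, 0.4, -1.1]
opening: 0.351
finger_force: 59.5
time: 18.6
eef_pos: [0.4685, 0.1732, -0.0089]
tcp_rot: [0.707, 0.707, -0.0, -0.0]
contact_force: [-0.4, 0.1, -1.0]
opening: 0.35
finger_force: 59.5
t 18.6 pos [468.5 173.2  -8.9] yaw 0.0 j6 0.15 open 0.35 F 59.5 shift mm [ 2.8 -1.   2.6] turn 0.0
```

View pics/s4.png

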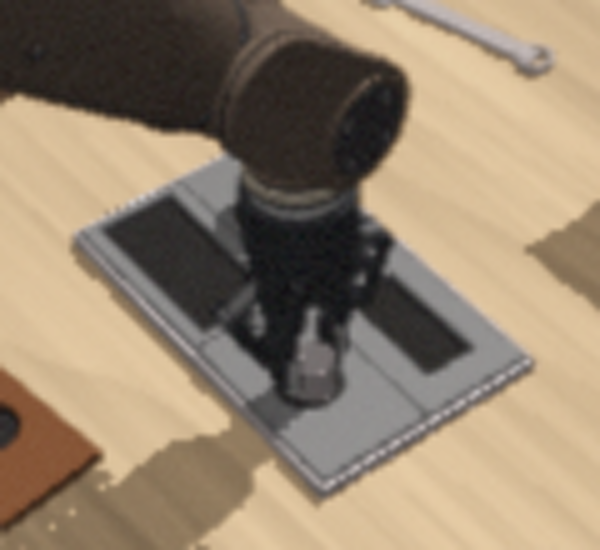

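The side view shows the tappet inside the small round pocket at crop (314,378), slightly towards the camera side. I'll shift it 3 mm in +y, lower it and release.

```bash
python3 -m inch '[[1,0.003,-0.001,0,0],[1,0.003,-0.001,0.002,0],[1,0.003,-0.001,0.003,0],[1,0.003,-0.001,0.003,0]]'
python3 -m inch '[[0.3,0,0,0,0],[0.3,0,0,0,0],[0.3,0,0,0,0],[0.3,0,0,0,0]]'
python3 -m inch '[[0.3,0,0,-0.02,0],[0,0,0,-0.05,0],[0,0,0,-0.08,0],[0,0,0,-0.1,0],[0,0,0,-0.12,0]]'
python3 -m inch '[[0,-0.035,0,0,0],[0,-0.07,0,0,0],[0,-0.105,0,0,0],[0,-0.14,0,0,0],[0,-0.175,0,0,0]]' >/dev/null
python3 - <<'E'
from h import *
from plant import ctrl
p=ctrl.read_camera("side"); c=cloud(p)*1000
k=(abs(c[...,0]-468)<40)&(abs(c[...,1]-172)<40)&(c[...,2]>27)&(c[...,2]<45); t=c[k]
print("tappet top",np.median(t,0).round(1),cv2.minEnclosingCircle(np.float32(t[t[:,2]>30][:,:2])))
go(458.5,-78.5,60,-22.5)
E
```

```text
time: 18.98
eef_pos: [0.4677, 0.1764, -0.0115]
tcp_rot: [0.707, 0.708, -0.0, -0.0]
contact_force: [-1.2, 0.1, -0.9]
opening: 0.35
finger_force: 59.5
time: 19.32
eef_pos: [0.468, 0.1764, -0.0112]
tcp_rot: [0.707, 0.707, 0.0, 0.0]
contact_force: [-0.4, 0.2, -0.2]
opening: 0.697
finger_force: 0.0
time: 19.73
eef_pos: [0.4683, 0.1764, 0.1105]
tcp_rot: [0.707, 0.707, 0.001, 0.001]
contact_force: [0.1, 0.9, -0.4]
opening: 0.997
finger_force: 0.0
tappet top [464.4 171.   34.2] ((465.15582275390625, 170.86790466308594), 15.752718925476074)
t 20.2 pos [468.4  -5.3 109.2] yaw -0.1 j6 -0.22 open 0.996 F 0.0 shift mm [-73.   -9.8  49.5] turn 22.4
```

```bash
python3 -m inch '[[0,-0.02,-0.003,0.01,6],[0,-0.04,-0.006,0.02,12],[0,-0.06,-0.01,0.03,18],[0,-0.073,-0.01,0.04,22.4],[0,-0.073,-0.01,0.05,22.4]]'
python3 -c "from h import *;go(458.5,-78.5,-17,-22.5)"
```

```text
time: 20.62
eef_pos: [0.4583, -0.0737, 0.0585]
tcp_rot: [0.832, 0.555, 0.0, 0.001]
contact_force: [1.1, -1.0, 0.4]
opening: 1.003
finger_force: 0.0
t 20.62 pos [458.3 -73.7  58.5] yaw -22.6 j6 0.02 open 1.003 F 0.0 shift mm [-4.3  2.  75.5] turn -0.1
```

```bash
python3 -m inch '[[0,-0.004,0.001,0.02,0],[0,-0.004,0.001,0.04,0],[0,-0.004,0.001,0.055,0],[0,-0.004,0.001,0.065,0],[0,-0.004,0.001,0.075,0]]'
python3 -m inch '[[0,0,0,0,0],[0,0,0,0,0]]'
python3 -m inch '[[1,0,0,0,0],[1,0,0,0,0],[1,0,0,0,0],[1,0,0,0,0],[1,0,0,0,0]]' 80
python3 -m inch '[[1,0,0,0,0],[1,0,0,0,0]]'
python3 -m inch '[[1,0,0,-0.02,0],[1,0,0,-0.04,0],[1,0,0,-0.06,0],[1,0,0,-0.08,0],[1,0,0,-0.08,0]]'
python3 -c "from h import *;go(554,170,80,-1.2)"
```

```text
time: 21.03
eef_pos: [0.4573, -0.0751, -0.0173]
tcp_rot: [0.83, 0.557, -0.0, -0.0]
contact_force: [0.3, 0.3, 1.0]
opening: 0.999
finger_force: 0.0
time: 21.2
eef_pos: [0.4574, -0.0754, -0.0165]
tcp_rot: [0.83, 0.557, -0.0, -0.0]
contact_force: [0.5, 0.9, 1.2]
opening: 1.002
finger_force: 0.0
time: 21.62
eef_pos: [0.4585, -0.0762, -0.0156]
tcp_rot: [0.831, 0.557, 0.001, 0.001]
contact_force: [0.8, -0.4, 6.9]
opening: 0.302
finger_force: 11.9
time: 21.78
eef_pos: [0.4586, -0.0762, -0.0154]
tcp_rot: [0.831, 0.557, 0.001, 0.001]
contact_force: [0.1, 1.3, 4.8]
opening: 0.29
finger_force: 79.6
time: 22.2
eef_pos: [0.4593, -0.0764, 0.0664]
tcp_rot: [0.831, 0.557, 0.002, 0.002]
contact_force: [0.8, -0.4, -2.8]
opening: 0.286
finger_force: 79.7
t 22.2 pos [459.3 -76.4  66.4] yaw -22.3 j6 0.01 open 0.286 F 79.7 shift mm [263.9  -6.  -13.6] turn -21.1
```

```bash
python3 -m inch '[[1,0.035,-0.001,0,-4],[1,0.07,-0.002,0,-8],[1,0.105,-0.003,0,-13],[1,0.14,-0.004,0,-17],[1,0.175,-0.005,0,-21.1]]' >/dev/null
python3 -c "from h import *;go(554,172,60,-1.2)"
```

```text
t 22.62 pos [517.8  89.5  61.1] yaw -1.1 j6 -0.0 open 0.287 F 79.5 shift mm [83.1 34.6  0.9] turn 0.1
```

```bash
python3 -m inch '[[1,0.03,0.012,0,0],[1,0.06,0.024,0,0],[1,0.083,0.034,0,0],[1,0.083,0.034,0,0],[1,0.083,0.034,0.01,0]]'
python3 -m inch '[[1,0,0,0.015,0],[1,0,0,0.03,0],[1,0,0,0.045,0],[1,0,0,0.052,0],[1,0,0,0.052,0]]'
python3 - <<'E'
from h import *
from plant import ctrl
go(554,172,-8.5,-1.2)
p=ctrl.read_camera("side")
cv2.imwrite("pics/s5.png",cv2.resize(p["pixels"][120:230,250:370,::-1],None,fx=5,fy=5,interpolation=cv2.INTER_CUBIC))
E
```

```text
time: 23.03
eef_pos: [0.5556, 0.1714, 0.053]
tcp_rot: [0.714, 0.7, 0.0, 0.0]
contact_force: [0.5, -0.3, -2.5]
opening: 0.287
finger_force: 79.6
time: 23.45
eef_pos: [0.5515, 0.1688, -0.0025]
tcp_rot: [0.715, 0.699, -0.003, -0.002]
contact_force: [0.2, 0.1, -3.6]
opening: 0.291
finger_force: 79.6
t 23.45 pos [551.5 168.8  -2.5] yaw -1.3 j6 0.14 open 0.291 F 79.6 shift mm [3.2 2.5 6. ] turn -0.1
```

View pics/s5.png

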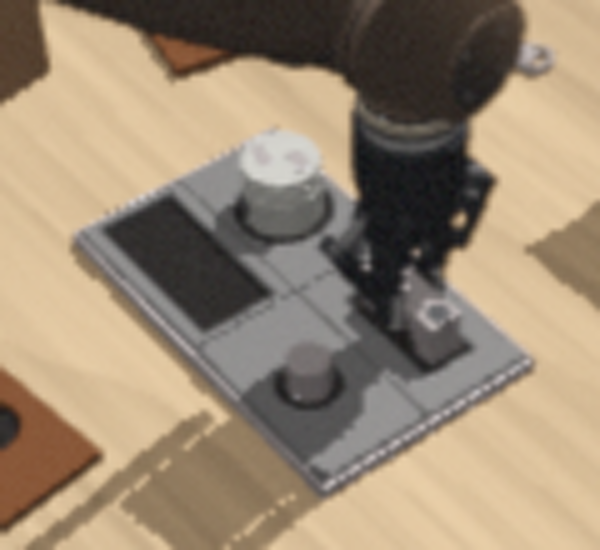

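The piston at crop (285,190) and the tappet at (310,375) sit centred in their pockets. The cap is over and inside the short slot at about (430,330). I'll lower it and release.

```bash
python3 -m inch '[[1,0.002,0.001,0.002,0],[1,0.002,0.001,0.004,0],[1,0.002,0.001,0.005,0],[1,0.002,0.001,0.006,0],[1,0.002,0.001,0.006,0]]'
python3 -m inch '[[0.4,0,0,0,0],[0.4,0,0,0,0],[0.4,0,0,0,0],[0.4,0,0,0,0]]'
python3 -m inch '[[0.4,0,0,-0.02,0],[0,0,0,-0.05,0],[0,0,0,-0.08,0],[0,0,0,-0.11,0],[0,0,0,-0.14,0]]'
python3 -m inch '[[0,-0.037,0,0,3],[0,-0.074,0,0,7],[0,-0.111,0,0,14],[0,-0.148,0,0,21],[0,-0.185,0,0,28]]' >/dev/null
python3 - <<'E'
from h import *
from plant import ctrl
p=ctrl.read_camera("side"); c=cloud(p)*1000
k=(abs(c[...,0]-554)<30)&(abs(c[...,1]-170)<50)&(c[...,2]>34)&(c[...,2]<52); t=c[k]
print("cap top",np.median(t,0).round(1),cv2.minAreaRect(np.float32(t[:,:2])))
k=(abs(c[...,0]-575)<75)&(abs(c[...,1]+357)<40)&(c[...,2]>8); t=c[k]; print("rod",t.min(0).round(),t.max(0).round(),len(t))
go(582,-357.5,80,-88.2)
E
```

```text
time: 23.92
eef_pos: [0.5564, 0.1723, -0.0041]
tcp_rot: [0.715, 0.699, 0.0, 0.0]
contact_force: [-0.7, 0.3, -3.2]
opening: 0.29
finger_force: 79.6
time: 24.25
eef_pos: [0.557, 0.1723, -0.0036]
tcp_rot: [0.715, 0.699, 0.001, 0.001]
contact_force: [0.7, -1.1, -0.0]
opening: 0.601
finger_force: 0.0
time: 24.67
eef_pos: [0.5562, 0.1722, 0.1374]
tcp_rot: [0.715, 0.699, 0.0, 0.0]
contact_force: [0.8, -0.3, -0.2]
opening: 1.001
finger_force: 0.0
cap top [552.9 167.9  41.8] ((553.8439331054688, 170.21090698242188), (78.52886962890625, 28.760162353515625), 89.91786193847656)
rod [ 516. -382.    8.] [ 636. -334.   23.] 278
t 25.13 pos [552.5 -20.3 136.4] yaw -30.0 j6 0.31 open 0.996 F 0.0 shift mm [-276.9  194.2   58.1] turn 58.2
```

```bash
python3 -m inch '[[0,-0.033,0.023,0,6],[0,-0.066,0.046,0,12],[0,-0.1,0.07,0,18],[0,-0.133,0.093,0,24],[0,-0.165,0.115,0,30]]' >/dev/null
python3 -c "from h import *;go(582,-357.3,80,-88.2)"
```

```text
t 25.55 pos [ 572.1 -214.9  136.1] yaw -59.5 j6 0.51 open 0.998 F 0.0 shift mm [-63.7 127.7  56.2] turn 28.7
```

```bash
python3 -m inch '[[0,-0.015,0.03,0.01,6],[0,-0.03,0.06,0.02,12],[0,-0.045,0.09,0.03,18],[0,-0.06,0.12,0.04,24],[0,-0.063,0.127,0.055,28.7]]' >/dev/null
python3 -m inch '[[0,0,0,0,0],[0,0,0,0,0]]' > /dev/null
python3 -c "from h import *;go(582,-357.3,-24.5,-88.2)"
```

```text
t 26.13 pos [ 581.9 -353.7   79.4] yaw -87.9 j6 0.84 open 1.002 F 0.0 shift mm [  0.2   3.8 103.8] turn 0.3
```

```bash
python3 -m inch '[[0,0,0.003,0.02,0],[0,0,0.003,0.04,0],[0,0,0.003,0.06,0],[0,0,0.003,0.075,0],[0,0,0.003,0.085,0]]'
python3 -m inch '[[0,0,0,0.006,0],[0,0,0,0.012,0],[0,0,0,0.018,0],[0,0,0,0.018,0]]'
python3 -c "from h import *;go(582,-357.3,-24.5,-88.2)"
python3 -m inch '[[1,0,0,0,0],[1,0,0,0,0],[1,0,0,0,0],[1,0,0,0,0],[1,0,0,0,0]]' 100
python3 -m inch '[[1,0,0,0,0],[1,0,0,0,0],[1,0,0,0,0]]'
```

```text
time: 26.55
eef_pos: [0.5826, -0.3554, -0.0054]
tcp_rot: [1.0, 0.019, -0.001, -0.001]
contact_force: [-1.3, 0.9, -0.8]
opening: 0.998
finger_force: 0.0
time: 26.88
eef_pos: [0.5826, -0.3569, -0.023]
tcp_rot: [1.0, 0.018, -0.0, -0.0]
contact_force: [1.1, 0.9, -0.7]
opening: 0.995
finger_force: 0.0
t 26.88 pos [ 582.6 -356.9  -23. ] yaw -87.9 j6 0.84 open 0.995 F 0.0 shift mm [-0.6  0.3  1.5] turn 0.3
time: 27.3
eef_pos: [0.583, -0.3575, -0.0219]
tcp_rot: [1.0, 0.018, 0.0, 0.0]
contact_force: [-0.4, 0.1, -1.0]
opening: 0.298
finger_force: 0.0
time: 27.55
eef_pos: [0.583, -0.3575, -0.0217]
tcp_rot: [1.0, 0.018, 0.0, 0.0]
contact_force: [-1.3, -0.4, 4.3]
opening: 0.132
finger_force: 99.7
```

```bash
python3 -m inch '[[1,0,0,-0.02,0],[1,0,0,-0.045,0],[1,-0.01,0,-0.07,0],[1,-0.03,0,-0.1,0],[1,-0.05,0,-0.13,0]]'
python3 -m inch '[[1,-0.006,-0.034,0,-6],[1,-0.012,-0.068,0,-12],[1,-0.018,-0.102,0,-18],[1,-0.024,-0.136,0,-24],[1,-0.03,-0.17,0,-30]]'
python3 -c "from h import *;go(480,100,90,-1.2)"
```

```text
time: 27.97
eef_pos: [0.5316, -0.3579, 0.1067]
tcp_rot: [1.0, 0.018, -0.001, -0.001]
contact_force: [0.1, -0.8, -1.9]
opening: 0.134
finger_force: 98.9
time: 28.38
eef_pos: [0.4952, -0.1883, 0.1064]
tcp_rot: [0.961, 0.278, -0.001, -0.001]
contact_force: [0.8, 0.4, -2.0]
opening: 0.129
finger_force: 98.9
t 28.38 pos [ 495.2 -188.3  106.4] yaw -57.7 j6 0.45 open 0.129 F 98.9 shift mm [ 141.2 -251.8   16.8] turn -56.5
```

```bash
python3 -m inch '[[1,0.017,-0.03,0,-6],[1,0.034,-0.06,0,-12],[1,0.051,-0.09,0,-18],[1,0.068,-0.12,0,-24],[1,0.085,-0.15,0,-30]]'
python3 -c "from h import *;go(475,160,105,-1.2)"
```

```text
time: 28.8
eef_pos: [0.4879, -0.0161, 0.1066]
tcp_rot: [0.856, 0.517, -0.001, -0.001]
contact_force: [-0.1, -0.6, -1.5]
opening: 0.13
finger_force: 98.9
t 28.8 pos [487.9 -16.1 106.6] yaw -27.7 j6 0.24 open 0.13 F 98.9 shift mm [150.  -93.2   1.7] turn -26.5
```

```bash
python3 -m inch '[[1,0.03,-0.018,0,-6],[1,0.06,-0.037,0,-12],[1,0.09,-0.056,0,-18],[1,0.12,-0.075,0,-24],[1,0.15,-0.093,0,-26.5]]'
python3 -m inch '[[1,0.035,0,0,0],[1,0.07,0,0,0],[1,0.105,0,0,0],[1,0.14,0,0,0],[1,0.16,0,0,0]]'
python3 -c "from h import *;go(471,324.5,30,-1.2)"
```

```text
time: 29.22
eef_pos: [0.4759, 0.1598, 0.1066]
tcp_rot: [0.714, 0.7, -0.001, -0.001]
contact_force: [0.3, -0.1, -3.3]
opening: 0.13
finger_force: 98.9
time: 29.63
eef_pos: [0.4802, 0.3211, 0.1065]
tcp_rot: [0.715, 0.699, -0.0, -0.001]
contact_force: [1.0, 0.3, -2.1]
opening: 0.125
finger_force: 98.9
t 29.63 pos [480.2 321.1 106.5] yaw -1.3 j6 0.44 open 0.125 F 98.9 shift mm [ 3.1 -9.1 76.6] turn -0.1
```

```bash
python3 -m inch '[[1,0.003,-0.009,0.02,0],[1,0.003,-0.009,0.045,0],[1,0.003,-0.009,0.07,0],[1,0.003,-0.009,0.09,0],[1,0.003,-0.009,0.105,0]]'
python3 -m inch '[[1,0,0,0,0],[1,0,0,0,0],[1,0,0,0,0]]' 
python3 - <<'E'
from h import *
from plant import ctrl
go(471,324.5,-14.5,-1.2)
p=ctrl.read_camera("side")
cv2.imwrite("pics/s6.png",cv2.resize(p["pixels"][120:230,250:370,::-1],None,fx=5,fy=5,interpolation=cv2.INTER_CUBIC))
E
```

```text
time: 30.05
eef_pos: [0.47, 0.3205, -0.0008]
tcp_rot: [0.716, 0.698, -0.002, -0.001]
contact_force: [-0.1, 0.2, -2.4]
opening: 0.133
finger_force: 99.0
time: 30.3
eef_pos: [0.4729, 0.3215, 0.0032]
tcp_rot: [0.716, 0.698, 0.0, 0.0]
contact_force: [1.0, -0.2, -2.7]
opening: 0.127
finger_force: 98.9
t 30.3 pos [472.9 321.5   3.2] yaw -1.5 j6 0.45 open 0.127 F 98.9 shift mm [ 2.9 -2.  17.7] turn -0.3
```

View pics/s6.png

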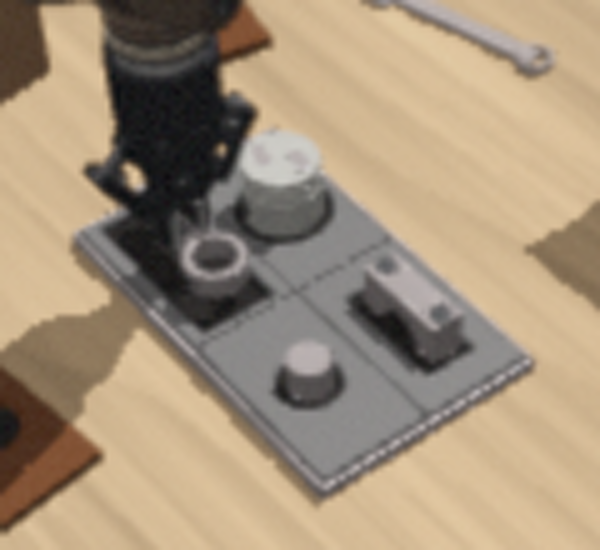

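The side view shows the rod above the long slot with its big end at crop (215,260), inside the slot outline. The cap at (415,305) and the others are seated. I'll lower the rod and release it with a small opening.

```bash
python3 -m inch '[[1,0.003,-0.002,0.003,0],[1,0.003,-0.002,0.006,0],[1,0.003,-0.002,0.01,0],[1,0.003,-0.002,0.013,0],[1,0.003,-0.002,0.016,0]]'
python3 -m inch '[[1,0,0,0.001,0],[1,0,0,0.001,0],[1,0,0,0.001,0]]'
python3 -m inch '[[0.75,0,0,0,0],[0.75,0,0,0,0],[0.75,0,0,0,0],[0.75,0,0,0,0]]'
python3 -m inch '[[0.75,0,0,-0.015,0],[0.75,0,0,-0.03,0],[0.75,0,0,-0.06,0],[0.5,0,0,-0.09,0],[0.3,0,0,-0.12,0]]'
python3 -m inch '[[0,-0.03,0,-0.02,0],[0,-0.06,0,-0.04,0],[0,-0.1,0,-0.05,0],[0,-0.14,0,-0.05,0],[0,-0.18,0,-0.05,0]]' >/dev/null
python3 -m inch '[[0,-0.035,0,0,0],[0,-0.07,0,0,0],[0,-0.105,0,0,0],[0,-0.14,0,0,0],[0,-0.18,0,0,0]]' >/dev/null
python3 - <<'E'
from h import *
from plant import ctrl
p=ctrl.read_camera("side"); c=cloud(p)*1000
k=(abs(c[...,0]-471)<40)&(abs(c[...,1]-318)<70)&(c[...,2]>18)&(c[...,2]<50); t=c[k]
print("rod top z",np.median(t[:,2]).round(1),t.min(0).round(),t.max(0).round())
for y0 in range(255,385,20):
    q=t[(t[:,1]>=y0)&(t[:,1]<y0+20)]
    if len(q): print(y0+10,q[:,0].mean().round(1),np.median(q[:,2]).round(1),len(q))
cv2.imwrite("pics/s7.png",cv2.resize(p["pixels"][120:230,250:370,::-1],None,fx=5,fy=5,interpolation=cv2.INTER_CUBIC))
for nm,x,y,h in(("sleeve",584,-81,52),("socket",457,-351,28)):
    t=c[(abs(c[...,0]-x)<45)&(abs(c[...,1]-y)<45)&(abs(c[...,2]-h)<6)]; print(nm,cv2.minAreaRect(np.float32(t[:,:2]))[0])
E
```

```text
time: 30.77
eef_pos: [0.4704, 0.3243, -0.0137]
tcp_rot: [0.716, 0.698, -0.0, -0.0]
contact_force: [0.5, -0.3, -2.4]
opening: 0.134
finger_force: 98.9
time: 31.02
eef_pos: [0.4706, 0.3244, -0.0145]
tcp_rot: [0.716, 0.698, 0.0, 0.0]
contact_force: [0.2, 0.1, -2.1]
opening: 0.132
finger_force: 98.9
time: 31.35
eef_pos: [0.4711, 0.3246, -0.0138]
tcp_rot: [0.716, 0.698, 0.001, 0.0]
contact_force: [-0.3, -0.0, -0.0]
opening: 0.251
finger_force: 0.0
time: 31.77
eef_pos: [0.4703, 0.3242, 0.1068]
tcp_rot: [0.716, 0.698, -0.0, -0.0]
contact_force: [-0.0, 0.0, -0.2]
opening: 0.52
finger_force: 0.0
rod top z 25.1 [444. 261.  18.] [506. 377.  31.]
265 466.3 25.2 29
285 463.1 24.4 21
305 469.7 24.9 31
325 466.6 25.2 19
345 467.2 26.1 18
365 469.0 25.1 24
385 468.7 25.5 3
sleeve (582.1861572265625, -81.74014282226562)
socket (455.42523193359375, -351.54864501953125)
```

View pics/s7.png

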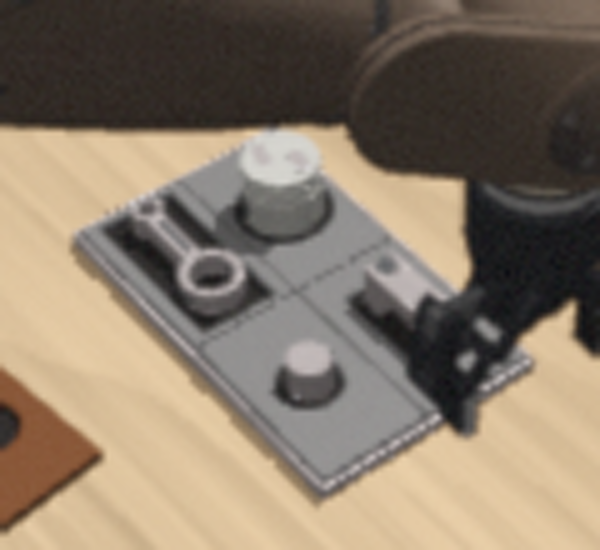

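All four parts are seated: the rod at crop (185,250) lies flat with a uniform top at about 25 mm, the piston is at (280,190), the tappet at (310,375) and the cap at (410,290). The sleeve and socket haven't moved, and the gripper is clear and above everything.

```bash
python3 -c "
from plant import ctrl
print(ctrl.sign_off())"
```

```text
the job is handed in; nothing more can be done
None
```

I handed the job in at about 33 s. The piston, tappet, cap and rod all measured flat and centred in their pockets, and the sleeve and socket hadn't moved; the sign-off gave no verdict.

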